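# Hang the go/no-go gauge on its catch hook inside the gauge cabinet

## Task

Take the red-handled gauge out of its wooden stand, lower it through the hatch in the roof of the little gauge cabinet without touching the cabinet, bring its loop over the hook inside, and press it down gently, feeling for the seat, until the hook's spring bolt snaps over the cross bar. Let go so that it hangs upright on the hook, locked in, and leave the glue bottle, tape roll and offcut where they are.

Things in the scene. Friction and masses are not known exactly. Their poses are not given: they have to be found in the camera images.
- gauge: Steel go/no-go gauge, red handle, 194 mm tall, 46 mm wide (y), 0.14 to 0.23 kg. Origin: centre of its underside, z up the handle, y along the cross bar, x square to the flat loop; works the same turned half round. Foot 18 x 46 x 14 mm high, two 6 mm rails at y = +-20 mm up to 117 mm. It starts upright in the stand, underside 10 mm above the bench, parallel to the stand.
- gauge_bar (a point): Middle of the gauge's round cross bar (6 mm thick, along y), axis 72 mm above the underside. Below it, down to the foot, the loop has a window 55 mm high, 34 mm wide, which goes over the hook; above it a window 40 mm high, up to a cross piece 46 mm wide at 115 to 123 mm, then a 10 mm stem.
- gauge_grip (a point): Middle of the red handle (18 x 18 mm, from 152 to 194 mm above the underside), 172 mm above the gauge's underside and 100 mm above the bar; grip it here from above, on either pair of faces.
- stand: Fixed dark wooden block 60 (x) x 84 (y) x 35 mm; origin: centre of its underside. A slot 22 x 50 mm (long along y), 25 mm deep, holds the gauge's foot with 2 mm play all round; lift the gauge straight up.
- cabinet: Fixed plywood cabinet 108 (x) x 134 (y) x 148 mm high with a clear front pane on its -x side; origin: centre of its underside, z up, inner floor at 12 mm. The only way in is the roof hatch (point hatch). Nothing may touch the cabinet; the hook and its strip on the inner back wall do not count as cabinet.
- hatch (a point): Centre of the roof hatch at the roof's top, 148 mm above the bench; 5.5 mm to the -x side of the cabinet's centre. The hatch measures 70 mm (cabinet x) by 78 mm (y); the roof is 10 mm thick.
- hook_strip: Steel strip on the cabinet's back wall, axes parallel to the cabinet's, y off its centre by up to 8 mm. Origin: in the hook's middle plane, at the x of a hung cross bar, 105 mm above the bench. The hook is clamped to the strip with its saddle anywhere from 12 mm below to 12 mm above this height (offset h); h is not measured, find it by feel. The gauge's x must lie along this x, either way round.
- hook_entry (a point): Point on the hook_strip frame at x = -32, y = 0, z = +30 mm: for any h, bring the gauge down through the hatch in front of the hook until its bar is here, clear of everything. Hook 18 mm wide, from h - 13 mm (arm underside) to h + 13 mm (top of its tip, which flares to x = -14 mm; the tip's inner face is at x = -4 mm).
- hook_over (a point): Point on the hook_strip frame at x = 0, y = 0, z = +30 mm: move the bar here from hook_entry along +x, so that the hook's tip goes through the loop, then press straight down. A bar in the saddle lies 27 to 32 mm lower less h. The bar may lie 12 mm aside in y, 7 mm short or 10 mm beyond in x.
- saddle (a joint): Travel of the hook's rubber saddle (x = -3 to +8 mm in the strip frame, top at h when free) downward, m; spring 3.5 N per mm, lightly damped, hard stop at 0.005 (17 N). About 0.002 while a bar is locked under the bolt. Press slowly and stop pushing at 13 to 15 N, which is past the snap; above 20 N on the saddle the hook is damaged. Then let go without lifting.
- bolt (a joint): How far the hook's brass spring bolt is pushed back, m, 0 fully out, at most 0.012. It lies over the saddle, pointing to -x: ramp on top up to h + 18 mm, flat underside at h + 4 mm. A bar pressed down pushes it back; once the saddle is 2 to 2.5 mm down (8 to 12 N in all) the bolt snaps out over the bar, and the saddle pushing up keeps it locked.
- glue_bottle: White glue bottle with red cap, 146 mm tall, 38 x 56 mm, standing loose behind the work; origin at its underside. Leave alone.
- tape_roll: Roll of masking tape lying flat, 83 mm across, 20 mm high, loose; origin at the centre of its underside. Leave alone.
- offcut_2: Pale wood offcut 30 x 80 x 18 mm lying loose; origin at the centre of its underside. Leave alone.
- rack_corner (a point): Fixed point on the bench (world x 0.42, y -0.09) marking the near left corner of the room's furniture: from here away from the robot and to the right (x above 0.42, y below -0.09) stand a flower ornament and a wooden chime rack up to 0.55 m tall. Swing the arm round in front of it (x below 0.35), not through it. A vice 0.1 m tall stands at x 0.34, y -0.05.

How it is judged:
On the way, in this order (a step that is already met when the one before it is completed fails the run):
1. the gauge is lifted clear of its stand (height (world z) of gauge above 0.06 m), for 0.1 s.
2. the gauge is inside the cabinet with its cross bar over or in the hook (x of gauge_bar in the frame of hook_strip between -0.007 and 0.01 m and y of gauge_bar in the frame of hook_strip between -0.012 and 0.012 m and z of gauge_bar in the frame of hook_strip below 0.038 m), for 0.1 s.
At the end, for the whole second after the job is handed in: The gauge hangs at rest on the hook, upright within 0.2 rad, its cross bar locked between saddle and bolt (saddle held down more than 1.3 mm, bolt out to within 2 mm), the bar between 7 mm before and 10 mm behind the hook strip's origin in x and within 12 mm of it in y, and free of the cabinet (value of joint saddle above 0.0013 m and value of joint bolt below 0.002 m and x of gauge_bar in the frame of hook_strip between -0.007 and 0.01 m and y of gauge_bar in the frame of hook_strip between -0.012 and 0.012 m and angle between gauge's own z axis and vertical below 0.2 rad and linear speed of gauge below 0.03 m/s and contact force between gauge and cabinet below 0.5 N); the robot touches nothing.
It fails at once if anything touches the cabinet with more than 2 N (contact force between cabinet and anything else above 2 N).
It fails at once if the gauge is pushed down on the saddle with more than 20 N, or forced against any part of the hook with more than 40 N ((contact force between gauge and hook_strip above 20 N and value of joint saddle above 0.0026 m) or contact force between gauge and hook_strip above 40 N).
It fails at once if the glue bottle, tape roll or offcut is moved more than 15 mm (distance of any of glue_bottle, tape_roll, offcut_2 from where it was at the start of the episode above 0.015 m).
It also fails if it takes over 53 s, if anything falls off the work surface, if the arm or the gripper's body presses on something with over 40 N, if the wrist force passes 120 N, or if a joint passes its speed limit or range.

## Robot

A 6-joint arm with a two-finger parallel gripper is mounted at the origin on a cart in front of the work surface, level with it; the furniture and walls round the work are solid. World frame = base frame: x ahead of the robot, y to its left, z up, the work surface at z = 0. Lengths are in m, angles in rad, forces in N, time in s.
With the tool pointing down it reaches from about 0.325 to 0.75 m from the base axis. Payload 7.6 kg.
Tool frame: the origin (TCP) lies midway between the tips of the shut fingers; the grasp point (between the pads) lies 19 mm behind it; z points along the fingers, y is the direction in which the jaws open and shut (so a half turn about z gives the same grasp; the last joint's range is limited). The gripper opens to 85 mm and grips with 20 to 120 N. Pads are 22 mm wide; open, the fingers measure 114 mm over their backs; the gripper's body (76 mm by 85 mm) begins 54 mm behind the grasp point. The pads swing forward as they close: fully open they stand 13 mm farther back than shut.
Start: joints at [-1.328, 0.052, 1.401, -0, 1.689, -0.07], TCP at [0.162, -0.5, 0.231] pointing down, gripper open.
Joint ranges: [-2.9, 2.9], [-0.91, 2.17], [0.12, 2.37], [-1.06, 4.2], [0.26, 2.73], [-2.93, 2.93]. Speed limits (rad/s): [2.57, 2.57, 3.01, 3.14, 3.14, 3.14].

## Interface

Orientations are given as [roll, pitch, yaw] about the fixed x, y, z axes, in that order (R = Rz(yaw) Ry(pitch) Rx(roll)).
In Python, from bench import sense, get_image, camera_model, hand_in, look_for gives the robot as it stands. The module is installed in compiled form; this text tells all that it offers.
- The arm moves only by the shell command python3 -m jog 'ROWS'. ROWS is JSON, a list that holds one entry, the list of rows, each a list of 7 numbers: the shift along the world's x, y, z in mm, then the turn, a rotation vector about the world's x, y, z in degrees, then the opening, from 0 (shut) to 1 (fully open). In form: [[[dx, dy, dz, wx, wy, wz, claw], ...]]. A call has exactly 10 rows; each row shifts and turns the pose as measured when the row begins; what a row does not reach is not made up. A row lasts 1/8 s, in which the tool goes at most 62.5 mm and 10.7 degrees, less where a joint would pass 70% of its speed; a pose out of reach is approached as far as the arm can. A call with a gripper value outside its range is refused whole. The fingers move at their own pace and stop on an object; the grip force is fixed at half the most. Time passes only in rows, so rows that do not move let the fingers close, or fill a call up. It gives the time, the measured TCP pose, the force and the opening at its end, in the units of the state.
- sense(): the state, without advancing time (a new reading comes with each control period).
- get_image(name): name is "side" or "top"; returns (picture, depth): 384x512x3 uint8, red, green, blue; 384x512 float32, m along the optical axis (not along the pixel's ray), 0 where there is no reading.
- camera_model(name): a dict with "K" (3x3 intrinsics, pixels), "k1" (the pictures are not rectified: a ray, as slopes to the right and down, at radius r is drawn at 1 + k1 r^2 times it, then the intrinsics apply), "R" (3x3) and "t" (3): a world point X has camera coordinates R X + t. Camera axes: x right, y down, z forward; pixel columns grow to the right and rows downward; lengths in m; the calibration is good to about 2 mm. A picture is of the moment at which its call begins. camera_model takes no time and is no camera call.
- hand_in(): hands the job in, once; it reports no verdict.
Trained networks look in the newest picture that a camera, given by its name, has taken for a name from the list of things; names that differ only in an ending like _2 or _b are one class to them, and where a whole thing is asked for, a point or a joint stands for the part that bears it (a point fixed in the world has none). Each returns a list of dicts, best first, with "confidence" (0 to 1); they miss things now and then, are a little off and sometimes report something else, mostly with a low value. They report only what shows in the picture. A call takes as long as a camera call.
- look_for(camera, thing): "location" ([row, column] in pixels, amid what is visible of it).
The state is a dict: "time_s": time; "joint_pos": joint angles; "qd": joint speeds; "joint_efforts": joint torques, N m; "tcp_pos": TCP position; "eef_rot": TCP orientation; "force": force on the tool from outside, world axes, zero at the start; "wrist_torque": the same for the moment, N m; "opening": finger opening in m.
Only numpy, scipy, OpenCV 4.12 (cv2) and the standard library are available. Lean on these libraries where they do the work, as an engineer would, in place of code of your own. Each camera call takes 0.05 s, during which the arm holds its last target.

## Working session

There is one attempt and no reset: what is moved stays moved. The work goes in short steps, Python scripts to look and compute and a shell command to move; the robot and the scene stay as the last step left them, time stands still between calls to the robot, and variables do not carry over. Pictures are saved under pics/ and viewed, and the job is handed in when it is done.

```bash
mkdir -p pics; ls; cat > h.py <<'E'
import numpy as np, cv2
from bench import sense,get_image,camera_model,look_for
def und(cam,r,c):
    m=camera_model(cam);K=np.array(m['K']);k=m['k1']
    xd=(c-K[0,2])/K[0,0];yd=(r-K[1,2])/K[1,1]
    x,y=xd,yd
    for _ in range(30):
        s=1+k*(x*x+y*y);x,y=xd/s,yd/s
    return x,y
def back(cam,r,c,d):
    m=camera_model(cam);x,y=und(cam,r,c)
    return np.array(m['R']).T@(np.array([x*d,y*d,d])-np.array(m['t']))
def ray(cam,r,c):
    m=camera_model(cam);x,y=und(cam,r,c);R=np.array(m['R'])
    d=R.T@np.array([x,y,1.]);return -R.T@np.array(m['t']),d/np.linalg.norm(d)
def atz(cam,r,c,z):
    o,d=ray(cam,r,c);return o+d*(z-o[2])/d[2]
def proj(cam,X):
    m=camera_model(cam);K=np.array(m['K']);p=np.array(m['R'])@np.array(X)+np.array(m['t'])
    x,y=p[0]/p[2],p[1]/p[2];s=1+m['k1']*(x*x+y*y)
    return K[1,1]*y*s+K[1,2],K[0,0]*x*s+K[0,2]
def tri(r1,r2):
    A=np.array([r1[1],-r2[1]]).T;s=np.linalg.lstsq(A,r2[0]-r1[0],rcond=None)[0]
    a=r1[0]+s[0]*r1[1];b=r2[0]+s[1]*r2[1];return (a+b)/2,np.linalg.norm(a-b)
E
python3 - <<'E'
from h import *
import numpy as np
s=sense();print({k:np.round(v,3).tolist() for k,v in s.items()})
for c in('side','top'):
    im,d=get_image(c);np.savez(f'{c}0.npz',im=im,d=d)
    cv2.imwrite(f'pics/{c}0.png',cv2.resize(im[:,:,::-1],(800,600),interpolation=cv2.INTER_CUBIC))
    m=camera_model(c);R=np.array(m['R']);print(c,m['k1'],m['K'],-R.T@np.array(m['t']),R[2])
    for t in('gauge','gauge_grip','gauge_bar','stand','cabinet','hatch','hook_strip'):
        for q in look_for(c,t)[:2]:
            r,cc=q['location'];dd=d[int(r),int(cc)];print(t,round(q['confidence'],2),np.round([r,cc,dd],3),np.round(back(c,r,cc,dd),4))
E
```

```text
pics
{'time_s': 0.0, 'joint_pos': [-1.328, 0.053, 1.402, 0.0, 1.689, -0.07], 'qd': [0.001, -0.001, 0.001, -0.0, -0.0, 0.001], 'joint_efforts': [0.001, -38.168, -36.018, 0.0, 0.006, 0.0], 'tcp_pos': [0.161, -0.499, 0.23], 'eef_rot': [-3.14, -0.0, 0.313], 'force': [-0.137, 0.404, 0.628], 'wrist_torque': [0.004, -0.025, 0.013], 'opening': 0.085}
side -0.14710751885140605 [[471.5353919    0.         251.64054373]
 [  0.         471.5353919  193.06292587]
 [  0.           0.           1.        ]] [ 0.4981082  -0.42095335  1.07044392] [ 0.06880015  0.4880003  -0.87012772]
gauge 0.49 [156.8   185.9     1.125] [0.4319 0.2269 0.1356]
gauge_grip 0.6 [160.9   275.4     1.256] [0.659  0.2561 0.0191]
gauge_grip 0.59 [153.2   185.9     1.117] [0.4335 0.2296 0.1464]
gauge_bar 0.76 [155.6   188.3     1.132] [0.4376 0.2326 0.131 ]
stand 0.69 [187.6   190.7     1.197] [0.4292 0.1987 0.0374]
hatch 0.65 [214.3   246.1     1.112] [0.5548 0.0807 0.0781]
top 0.030145421255692268 [[476.0686367    0.         259.08417795]
 [  0.         476.0686367  190.88348791]
 [  0.           0.           1.        ]] [0.36366971 0.0988241  1.1213311 ] [ 0.20155855 -0.0122297  -0.97940011]
gauge 0.56 [263.8   195.3     1.086] [0.4262 0.2376 0.0235]
gauge_grip 0.69 [255.6   193.      0.943] [0.434  0.2232 0.1717]
gauge_grip 0.49 [186.7   283.9     1.115] [0.5955 0.0267 0.0316]
gauge_bar 0.6 [258.1   191.7     0.912] [0.4272 0.2218 0.2016]
gauge_bar 0.46 [266.8   199.1     1.075] [0.4186 0.2279 0.0331]
stand 0.8 [264.3   200.8     1.084] [0.4244 0.2248 0.0259]
stand 0.54 [258.9   190.7     0.912] [0.4257 0.2238 0.2012]
cabinet 0.87 [201.6   295.3     1.129] [5.628e-01 2.000e-04 1.030e-02]
hatch 0.61 [204.7   292.5     1.129] [0.5558 0.0072 0.009 ]
hook_strip 0.69 [187.2   285.5     1.018] [0.5741 0.0296 0.1263]
```

View pics/side0.png

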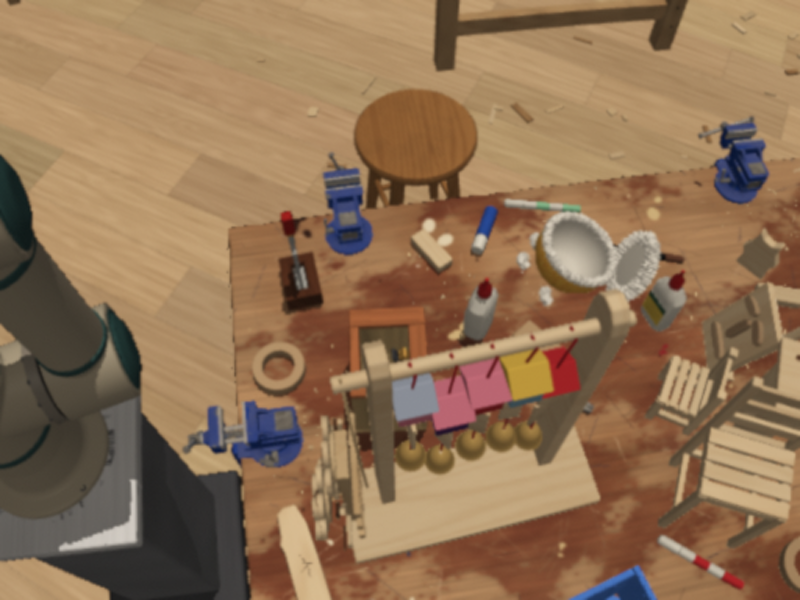

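View pics/top0.png

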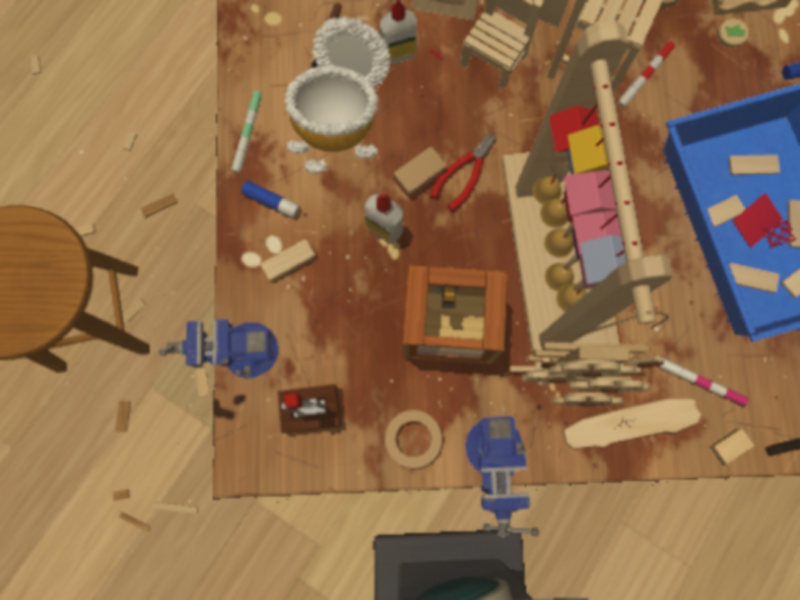

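The side view shows the gauge with its handle at about (222, 288) and the stand at (280, 300), with the cabinet partly behind the chime rack. The top view shows the stand at (408, 310), the cabinet at (318, 455) with the hook at (295, 449), and the bottle, tape and offcut around them.

```bash
python3 - <<'E'
from h import *
for c,(r0,r1,c0,c1),n in(('top',(150,250,240,340),'cab'),('top',(225,300,160,260),'st'),('side',(120,210,140,240),'st'),('side',(180,290,200,300),'cab')):
    im=np.load(f'{c}0.npz')['im'][r0:r1,c0:c1,::-1]
    cv2.imwrite(f'pics/z_{c}_{n}.png',cv2.resize(im,None,fx=5.4,fy=5.4,interpolation=cv2.INTER_CUBIC))
# heights
d=np.load('top0.npz')['d']
H,W=d.shape
P=np.full((H,W,3),np.nan)
for r in range(130,310):
    for cc in range(150,350):
        if d[r,cc]>0:P[r,cc]=back('top',r,cc,d[r,cc])
np.save('Ptop.npy',P)
def rect(m,zc):
    for i in range(1): 
        q=P[m][:,:2];r=cv2.minAreaRect((q*1000).astype(np.float32));print(m.sum(),np.nanmedian(P[m][:,2]),r)
z=P[:,:,2]
rr,cc=np.mgrid[:H,:W]
m=(abs(z-.148)<.006)&(cc>245)&(cc<335)&(rr>160)&(rr<240)
rect(m,.148);cv2.imwrite('pics/m.png',m.astype(np.uint8)*255)
m2=(abs(z-.035)<.005)&(cc>170)&(cc<225)&(rr>235)&(rr<285)
rect(m2,.035)
m3=(z>.15)&(z<.25)&(cc>170)&(cc<225)&(rr>235)&(rr<285)
print(m3.sum(),P[m3].mean(0),P[m3].min(0),P[m3].max(0))
E
```

```text
Traceback (most recent call last):
  File "h.py", line 11, in back
    m=camera_model(cam);x,y=und(cam,r,c)
                            ~~~^^^^^^^^^
  File "h.py", line 4, in und
    m=camera_model(cam);K=np.array(m['K']);k=m['k1']
ValueError: time passes only in moves, steps and waits
```

```bash
python3 - <<'E'
s=open('h.py').read()
s=s.replace("from bench import sense,get_image,camera_model,look_for","from bench import sense,get_image,look_for\nimport bench,functools\n@functools.lru_cache(None)\ndef camera_model(n): return bench.camera_model(n)")
open('h.py','w').write(s)
E
cat > m.py <<'E'
from h import *
for c,(r0,r1,c0,c1),n in(('top',(150,250,240,340),'cab'),('top',(225,300,160,260),'st'),('side',(120,210,140,240),'st'),('side',(180,290,200,300),'cab')):
    im=np.load(f'{c}0.npz')['im'][r0:r1,c0:c1,::-1]
    cv2.imwrite(f'pics/z_{c}_{n}.png',cv2.resize(im,None,fx=5.4,fy=5.4,interpolation=cv2.INTER_CUBIC))
d=np.load('top0.npz')['d']
H,W=d.shape
P=np.full((H,W,3),np.nan)
for r in range(130,310):
    for cc in range(150,350):
        if d[r,cc]>0:P[r,cc]=back('top',r,cc,d[r,cc])
np.save('Ptop.npy',P)
def rect(m):
    q=P[m][:,:2];r=cv2.minAreaRect((q*1000).astype(np.float32));print(m.sum(),np.nanmedian(P[m][:,2]),r)
z=P[:,:,2]
rr,cc=np.mgrid[:H,:W]
m=(abs(z-.148)<.006)&(cc>245)&(cc<335)&(rr>160)&(rr<240)
rect(m)
m2=(abs(z-.035)<.005)&(cc>170)&(cc<225)&(rr>235)&(rr<285)
rect(m2)
m3=(z>.15)&(z<.25)&(cc>170)&(cc<225)&(rr>235)&(rr<285)
print(m3.sum(),P[m3].mean(0),P[m3].min(0),P[m3].max(0))
E
python3 m.py
```

```text
2045 0.14807310286641653 ((550.5280151367188, 19.472434997558594), (133.94374084472656, 108.47089385986328), 83.58341217041016)
713 0.03503289725070029 ((432.30926513671875, 232.6876983642578), (62.040748596191406, 86.64102172851562), 4.43568229675293)
121 [0.43228457 0.23080048 0.19827808] [0.42403208 0.22236579 0.16084278] [0.44150299 0.24235947 0.20822267]
```

```bash
ls pics
```

```text
side0.png
top0.png
z_side_cab.png
z_side_st.png
z_top_cab.png
z_top_st.png
```

View pics/z_top_cab.png

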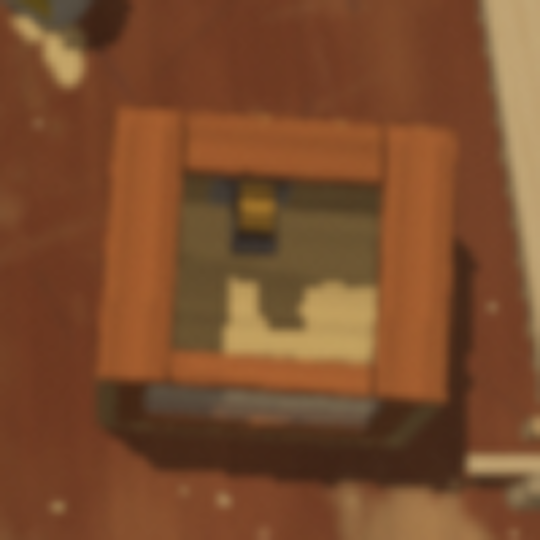

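View pics/z_top_st.png

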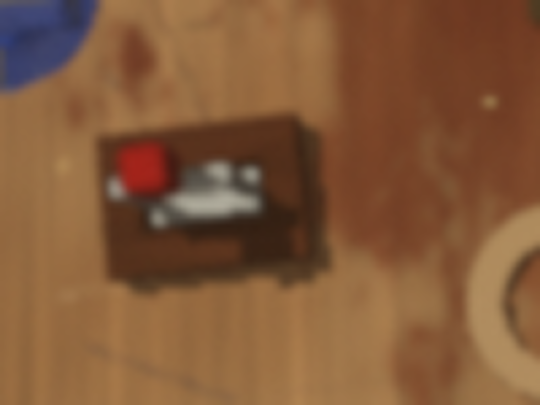

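View pics/z_side_st.png

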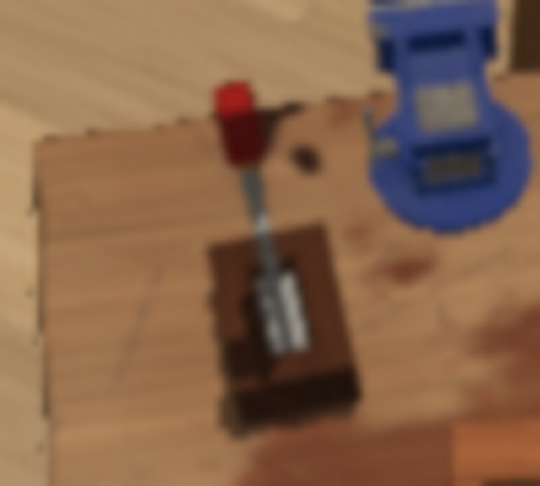

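View pics/z_side_cab.png

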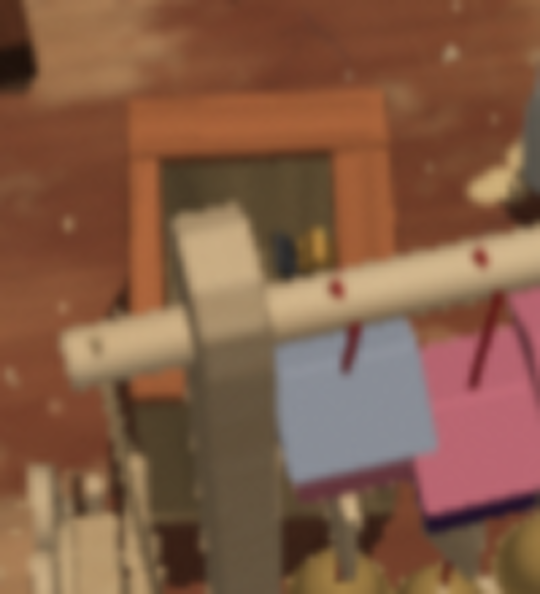

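Cabinet roof (top view) is clean: corners about (118,108), (455,130), (447,400) and (98,378) in the crop, with the hook's brass bolt at (257,207) off centre to the left. The gauge stands in the slot; its red handle is at (143,167) in the top crop and (235,125) in the side crop. Next I refine the handle and hook measurements.

```bash
cat > m2.py <<'E'
from h import *
P=np.load('Ptop.npy');z=P[:,:,2];H,W=z.shape;rr,cc=np.mgrid[:H,:W]
im=np.load('top0.npz')['im'].astype(int)
red=(im[:,:,0]>100)&(im[:,:,1]<60)&(cc>170)&(cc<225)&(rr>235)&(rr<285)
print('top red',red.sum(),rr[red].mean(),cc[red].mean(),P[red].mean(0),np.nanmedian(z[red]))
t=red&(z>.197);q=(P[t][:,:2]*1000).astype(np.float32);print(t.sum(),P[t].mean(0),cv2.minAreaRect(q))
# side red
S=np.load('side0.npz');si=S['im'].astype(int);sd=S['d']
sr=(si[:,:,0]>80)&(si[:,:,1]<50)&(cc>170)&(cc<200)&(rr>130)&(rr<155)
pts=np.array([back('side',r,c,sd[r,c]) for r,c in zip(rr[sr],cc[sr])])
print('side',len(pts),rr[sr].min(),rr[sr].max(),pts.min(0),pts.max(0),np.median(pts,0))
tt=pts[(pts[:,2]>.198)];print('side top',len(tt),tt.mean(0))
# triangulate top face centroid
ti=sr.copy();ti[sr]=pts[:,2]>.198
print('tri',tri(ray('top',rr[t].mean(),cc[t].mean()),ray('side',rr[ti].mean(),cc[ti].mean())))
# cabinet frame
yaw=np.deg2rad(-6.42);C=np.array([.5505,.0195])
c,s=np.cos(yaw),np.sin(yaw)
def loc(X):
    d=X[...,:2]-C;return np.stack([d[...,0]*c+d[...,1]*s,-d[...,0]*s+d[...,1]*c,X[...,2]],-1)
L=loc(P)
m=(L[...,2]>.075)&(L[...,2]<.138)&(abs(L[...,0])<52)&(abs(L[...,1])<.036)&(L[...,0]>-.035)&(L[...,0]<.05)
for r in range(rr[m].min(),rr[m].max()+1):
    k=m[r]
    if k.any():print(r,[(int(i),*(np.round(L[r,i]*1000).astype(int).tolist())) for i in np.where(k)[0]])
sm=[]
print('side hook')
for r in range(215,236):
    o=[]
    for k in range(248,266):
        if sd[r,k]>0:
            l=loc(back('side',r,k,sd[r,k]))*1000
            if 75<l[2]<138 and abs(l[1])<38 and abs(l[0])<50:o.append((k,*np.round(l).astype(int).tolist()))
    print(r,o)
# roof corners check
roof=(abs(z-.148)<.006)&(cc>245)&(cc<335)&(rr>160)&(rr<240)
l=loc(P[roof])*1000;print('roof',np.percentile(l,[0,1,5,95,99,100],axis=0).round(1).tolist())
for q in(('side',.148),('top',.148)):
    pass
E
python3 m2.py
```

```text
top red 82 255.3780487804878 186.1341463414634 [nan nan nan] 0.203494434292704
79 [0.43307302 0.2329109  0.20342978] ((432.8551330566406, 233.50048828125), (17.337635040283203, 17.651077270507812), 0.37977245450019836)
side 43 136 150 [0.42663418 0.22287984 0.00231616] [0.44099036 0.37468713 0.20757141] [0.43258524 0.22917598 0.20299375]
side top 35 [0.43407087 0.23035652 0.20345049]
tri (array([0.43357196, 0.23359576, 0.19905545]), np.float64(0.0003576190701743147))
183 [(282, 35, 20, 107), (283, 35, 18, 111), (284, 35, 16, 111), (285, 35, 14, 109), (286, 35, 12, 112), (287, 35, 9, 111), (288, 35, 7, 111), (289, 35, 5, 114), (290, 35, 3, 113), (291, 35, 1, 117), (292, 35, -1, 115), (293, 36, -4, 112)]
184 [(282, 35, 20, 98), (283, 34, 18, 102), (284, 35, 15, 100), (285, 32, 14, 113), (286, 32, 12, 115), (287, 33, 9, 113), (288, 32, 7, 115), (289, 32, 5, 116), (290, 33, 3, 113), (291, 36, 0, 102), (292, 35, -2, 107), (293, 35, -4, 104)]
185 [(284, 33, 15, 99), (285, 30, 14, 115), (286, 31, 11, 111), (287, 31, 9, 111), (288, 31, 7, 113), (289, 31, 5, 113), (290, 31, 3, 112), (291, 35,
[... 3008 characters left out ...]
(252, 9, 3, 120), (253, 12, 6, 113), (254, 14, 7, 110), (255, 16, 7, 111), (257, 20, 2, 120), (258, 23, 2, 119), (259, 25, 7, 109), (260, 27, 6, 112), (261, 29, 6, 110)]
230 [(251, 7, 2, 116), (252, 9, 4, 113), (253, 11, 3, 114), (254, 14, 6, 107), (255, 16, 4, 111), (256, 18, 4, 111), (257, 20, 3, 113), (258, 23, 4, 110), (259, 25, 2, 116), (260, 27, 3, 112), (261, 29, 3, 112)]
231 [(252, 9, 0, 115), (253, 11, 2, 112), (254, 14, 4, 107), (255, 16, 5, 104), (256, 18, 4, 105), (257, 20, 4, 105)]
232 [(252, 9, 3, 104), (253, 11, 2, 107)]
233 []
234 []
235 []
roof [[-54.2, -67.0, 142.1], [-53.4, -65.8, 143.7], [-51.0, -62.6, 145.0], [50.2, 62.8, 151.1], [53.3, 66.2, 152.3], [54.3, 67.0, 153.8]]
```

Handle top is at about (0.433, 0.233, 0.2035). The hook strip sits at about cabinet (+18.5, +8) mm, and cabinet yaw is -6.4°. I'll swing round in front and turn the jaws to run along the gauge's x.

```bash
python3 -m jog '[[[14,35,7,0,0,7.6,1],[14,35,7,0,0,7.6,1],[14,35,7,0,0,7.6,1],[14,35,7,0,0,7.6,1],[14,35,7,0,0,7.6,1],[14,35,7,0,0,7.6,1],[14,35,7,0,0,7.6,1],[14,35,7,0,0,7.6,1],[14,35,7,0,0,7.6,1],[14,35,7,0,0,7.6,1]]]'
```

```text
time_s: 2.05
tcp_pos: [0.3032, -0.1395, 0.303]
eef_rot: [3.14, 0.001, 1.678]
force: [0.6, -1.1, 0.2]
opening: 0.0853
```

```bash
python3 -m jog '[[[14,40,0,0,0,-0.3,1],[14,40,0,0,0,-0.3,1],[14,40,0,0,0,-0.3,1],[14,40,0,0,0,-0.3,1],[14,40,0,0,0,-0.3,1],[14,40,0,0,0,-0.3,1],[14,40,0,0,0,0,1],[14,40,0,0,0,0,1],[14,40,0,0,0,0,1],[0,0,0,0,0,0,1]]]'
```

```text
time_s: 3.3
tcp_pos: [0.4314, 0.2354, 0.3044]
eef_rot: [3.134, 0.004, 1.65]
force: [0.1, -0.7, 0.4]
opening: 0.0854
```

```bash
python3 -m jog '[[[1,-2,-20,0,0,0,1],[0,0,-20,0,0,0,1],[0,0,-20,0,0,0,1],[0,0,-20,0,0,0,1],[0,0,-20,0,0,0,1],[0,0,-20,0,0,0,1],[0,0,-15,0,0,0,1],[0,0,-6,0,0,0,1],[0,0,0,0,0,0,1],[0,0,0,0,0,0,1]]]'; python3 - <<'E'
from h import *
print(sense()['tcp_pos'],sense()['eef_rot'])
for c,(r0,r1,c0,c1) in(('top',(215,300,150,250)),('side',(100,200,130,240))):
    im,d=get_image(c);np.savez(f'{c}1.npz',im=im,d=d)
    cv2.imwrite(f'pics/{c}1.png',cv2.resize(im[r0:r1,c0:c1,::-1],None,fx=5,fy=5,interpolation=cv2.INTER_CUBIC))
E
```

```text
time_s: 4.55
tcp_pos: [0.4327, 0.2291, 0.1627]
eef_rot: [3.128, 0.003, 1.646]
force: [-0.9, 0.8, -0.0]
opening: 0.0851
[0.43267807 0.22907859 0.16268566] [3.12782559 0.00318154 1.64648464]
```

View pics/side1.png

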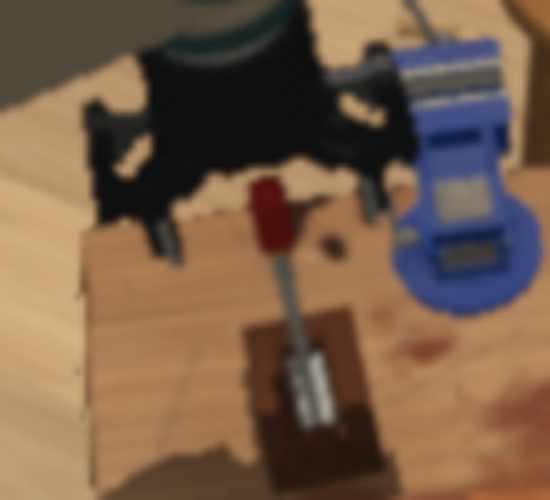

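View pics/top1.png

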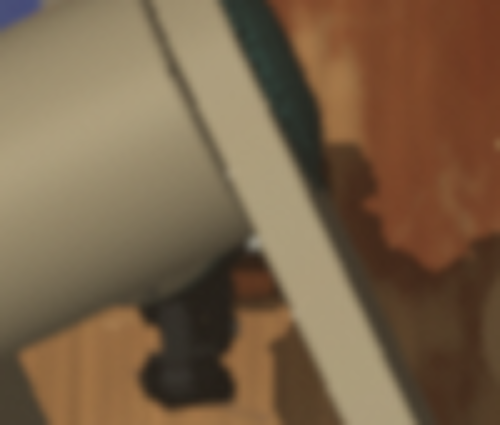

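The fingers straddle the handle, which is at (270,215) in the side crop; the arm covers it in the top view. First I'll correct the 4 mm y error and the 0.8° tilt.

```bash
cat >> h.py <<'E'
from scipy.spatial.transform import Rotation as Ro
def rep(yawdeg,xyz=None):
    s=sense();cur=Ro.from_euler('xyz',s['eef_rot']);des=Ro.from_euler('xyz',[np.pi,0,np.deg2rad(yawdeg)])
    print('t',s['time_s'],'tcp',np.round(np.array(s['tcp_pos'])*1000,1),'rot corr deg',np.round(np.degrees((des*cur.inv()).as_rotvec()),2),'F',np.round(s['force'],1),'T',np.round(s['wrist_torque'],2),'op',round(s['opening'],4))
    if xyz is not None:print('shift mm',np.round(np.array(xyz)-np.array(s['tcp_pos'])*1000,1))
E
python3 -c "
from h import *
rep(94.3,(432.8,233,163))"
```

```text
t 4.65 tcp [432.7 229.1 162.7] rot corr deg [ 0.12  0.81 -0.04] F [-0.1 -0.  -0.2] T [-0.04  0.02  0.02] op 0.0854
shift mm [0.1 3.9 0.3]
```

```bash
python3 -m jog '[[[0,4,0,0.1,0.8,0,1],[0,0,0,0,0,0,1],[0,0,0,0,0,0,0],[0,0,0,0,0,0,0],[0,0,0,0,0,0,0],[0,0,0,0,0,0,0],[0,0,0,0,0,0,0],[0,0,0,0,0,0,0],[0,0,0,0,0,0,0],[0,0,0,0,0,0,0]]]'; python3 -c "
from h import *
rep(94.3,(432.8,233,163))"
```

```text
time_s: 5.9
tcp_pos: [0.433, 0.2337, 0.1635]
eef_rot: [3.141, -0.0, 1.647]
force: [-0.2, 0.3, -0.3]
opening: 0.0173
t 5.9 tcp [433.  233.7 163.5] rot corr deg [-0.02  0.02 -0.06] F [-0.2  0.3 -0.3] T [ 0.02 -0.02  0.  ] op 0.0173
shift mm [-0.2 -0.7 -0.5]
```

```bash
python3 -m jog '[[[0,0,5,0,0,0,0],[0,0,8,0,0,0,0],[0,0,12,0,0,0,0],[0,0,20,0,0,0,0],[0,0,25,0,0,0,0],[0,0,25,0,0,0,0],[0,0,25,0,0,0,0],[0,0,25,0,0,0,0],[0,0,25,0,0,0,0],[0,0,0,0,0,0,0]]]'; python3 - <<'E'
from h import *
rep(83.6)
for c in('top','side'):
    im,d=get_image(c);np.savez(f'{c}2.npz',im=im,d=d)
    cv2.imwrite(f'pics/{c}2.png',cv2.resize(im[:,:,::-1],(800,600),interpolation=cv2.INTER_CUBIC))
E
```

```text
time_s: 7.15
tcp_pos: [0.432, 0.2332, 0.3451]
eef_rot: [3.137, -0.002, 1.647]
force: [0.4, 0.4, -2.2]
opening: 0.0175
t 7.15 tcp [432.  233.2 345.1] rot corr deg [ -0.09   0.25 -10.76] F [ 0.4  0.4 -2.2] T [-0.03  0.03  0.02] op 0.0175
```

View pics/side2.png

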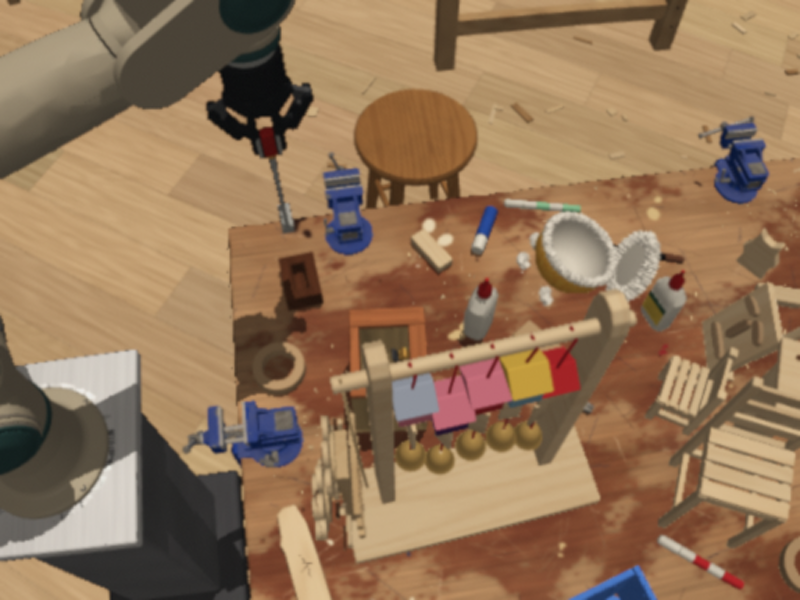

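View pics/top2.png

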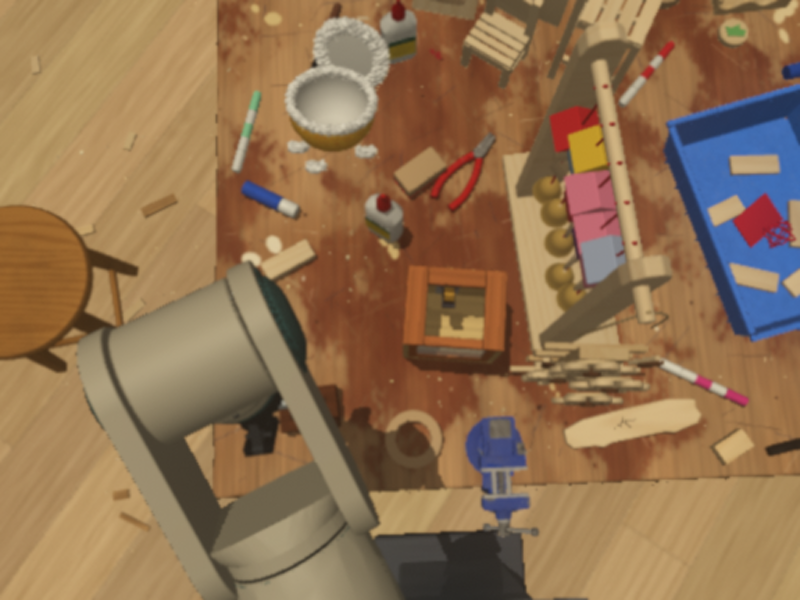

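The gauge is clear of the stand and hangs vertically, with its foot at (287,218) in the side view. The camera and robot agree to within about 1 mm at the handle. Next I carry it over the hatch.

```bash
python3 -m jog '[[[12,-23,0,0,0,-1.2,0],[12,-23,0,0,0,-1.2,0],[12,-23,0,0,0,-1.2,0],[12,-23,0,0,0,-1.2,0],[12,-23,0,0,0,-1.2,0],[12,-23,0,0,0,-1.2,0],[12,-23,0,0,0,-1.2,0],[12,-23,0,0,0,-1.2,0],[10,-19,0,0,0,-1.1,0],[0,0,0,0,0,0,0]]]'; python3 -c "
from h import *
rep(83.6,(539,28.9,216.5))"
```

```text
time_s: 8.5
tcp_pos: [0.5369, 0.023, 0.3254]
eef_rot: [-3.115, 0.004, 1.455]
force: [-0.4, 0.2, -1.1]
opening: 0.0173
t 8.5 tcp [536.9  23.  325.4] rot corr deg [ 0.07 -1.55  0.22] F [-0.4  0.2 -1.1] T [-0.01 -0.03  0.02] op 0.0173
shift mm [   2.1    5.9 -108.9]
```

```bash
python3 -m jog '[[[2,6,0,0,-1.5,0.2,0],[0,0,0,0,0,0,0],[0,0,0,0,0,0,0],[0,0,0,0,0,0,0],[0,0,0,0,0,0,0],[0,0,0,0,0,0,0],[0,0,0,0,0,0,0],[0,0,0,0,0,0,0],[0,0,0,0,0,0,0],[0,0,0,0,0,0,0]]]'; python3 - <<'E'
from h import *
rep(83.6,(539,28.9,216.5))
for c in('top','side'):
    im,d=get_image(c);np.savez(f'{c}3.npz',im=im,d=d)
    r=(40,290,150,400)
    cv2.imwrite(f'pics/{c}3.png',cv2.resize(im[r[0]:r[1],r[2]:r[3],::-1],None,fx=2.4,fy=2.4,interpolation=cv2.INTER_CUBIC))
E
```

```text
time_s: 9.75
tcp_pos: [0.5383, 0.0316, 0.3255]
eef_rot: [3.141, 0.0, 1.462]
force: [-0.3, -0.7, -1.2]
opening: 0.0169
t 9.75 tcp [538.3  31.6 325.5] rot corr deg [ 0.03  0.05 -0.19] F [-0.3 -0.7 -1.2] T [-0.01  0.    0.01] op 0.0169
shift mm [   0.7   -2.7 -109. ]
```

View pics/side3.png

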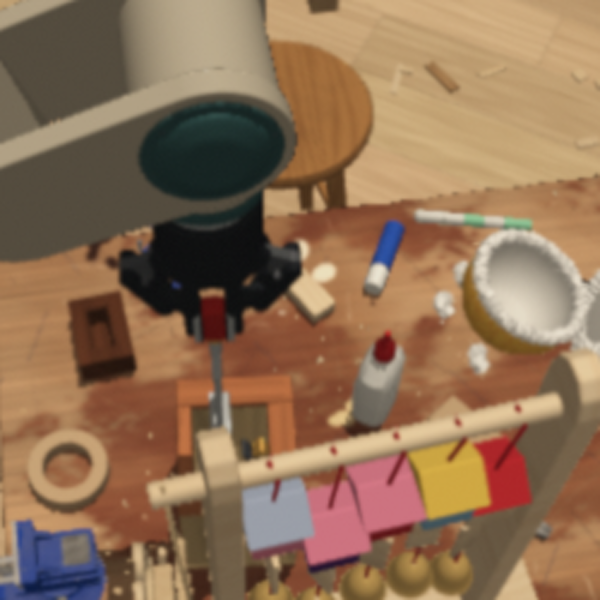

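View pics/top3.png

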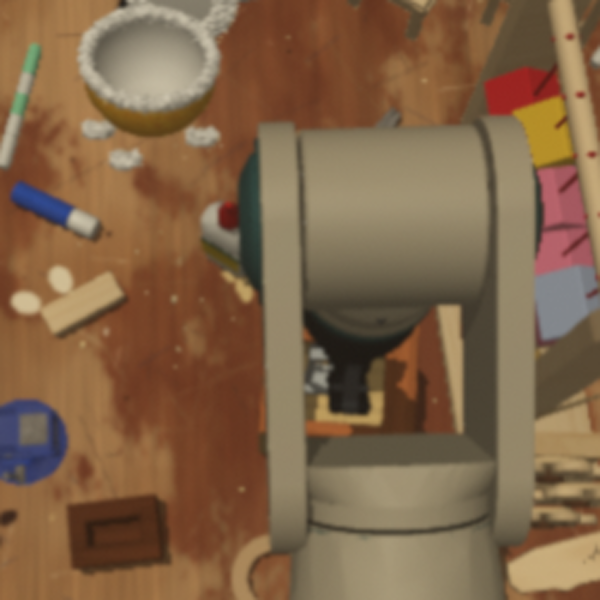

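The gauge hangs over the front of the hatch (foot at (218,410) in the side view, clear of the roof). The wrist fork passes near the chime rack, so I check that clearance before descending, along with the handle's position by camera.

```bash
python3 - <<'E'
from h import *
S={c:np.load(c+'3.npz') for c in('top','side')}
T0=np.load('top0.npz')
def pt(c,col,row,d=None):
    r=int(40+row/2.4);k=int(150+col/2.4);dd=(d if d is not None else S[c]['d'])[r,k];return np.round(back(c,r,k,dd),3)
for p in((535,200),(528,300),(528,400),(525,480),(515,150)):print('fork',p,pt('top',*p))
for p in((570,40),(585,110),(597,180)):print('beam',p,pt('top',*p))
for p in((560,220),(565,300)):print('box',p,pt('top',*p,))
print('post',[pt('side',*p) for p in((170,490),(220,450),(240,490),(540,400))])
# handle in side
im=S['side']['im'].astype(int);d=S['side']['d']
rr,cc=np.mgrid[:384,:512]
m=(im[:,:,0]>70)&(im[:,:,1]<40)&(rr>155)&(rr<185)&(cc>230)&(cc<248)
Q=np.array([back('side',r,c,d[r,c]) for r,c in zip(rr[m],cc[m])])
print(m.sum(),np.median(Q,0),Q.min(0),Q.max(0))
# steel loop points in top & side
for c in S:
    im=S[c]['im'];d=S[c]['d']
    a=[]
    for r in range(150,260):
        for k in range(220,330):
            if d[r,k]>0:
                X=back(c,r,k,d[r,k])
                if .165<X[2]<.26 and .5<X[0]<.58 and -.03<X[1]<.09 :a.append((*X,r,k))
    a=np.array(a);print(c,len(a),np.percentile(a,[2,50,98],axis=0).round(3).tolist() if len(a) else '')
    print(a[::max(1,len(a)//25)].round(3))
E
```

```text
fork (535, 200) [ 0.528 -0.028  0.65 ]
fork (528, 300) [ 0.486 -0.024  0.638]
fork (528, 400) [ 0.445 -0.025  0.621]
fork (525, 480) [ 0.41  -0.022  0.611]
fork (515, 150) [ 0.551 -0.021  0.65 ]
beam (570, 40) [0.364 0.099 1.121]
beam (585, 110) [ 0.664 -0.124  0.43 ]
beam (597, 180) [ 0.616 -0.128  0.429]
box (560, 220) [ 0.616 -0.125  0.352]
box (565, 300) [ 0.554 -0.118  0.366]
post [array([ 0.489, -0.138,  0.426]), array([ 0.522, -0.134,  0.467]), array([ 0.532, -0.153,  0.446]), array([ 0.734, -0.115,  0.43 ])]
140 [0.53813789 0.02409361 0.36034008] [0.53044365 0.02061459 0.32865187] [0.5460707  0.03800939 0.36830221]
top 122 [[0.53, 0.034, 0.18, 191.0, 277.0], [0.537, 0.043, 0.188, 197.0, 282.0], [0.547, 0.053, 0.251, 203.0, 287.0]]
[[5.42e-01 5.20e-02 2.47e-01 1.91e+02 2.78e+02]
 [5.41e-01 3.70e-02 2.46e-01 1.91e+02 2.86e+02]
 [5.39e-01 4.50e-02 2.49e-01 1.92e+02 2.82e+02]
 [5.39e-01 3.80e-02 2.49e-01 1.92e+02 2.86e+02]
 [5.37e-01 5.10e-02 2.51e-01 1.93e+02 2.79e+02]
 [5.38e-01 4.30e-02 2.47e-01 1.93e+02 2.83e+02]
 [5.38e-01 3.60e-02 2.46e-01 1.93e+02 2.87e+02]
 [5.37e-01 4.90
[... 1808 characters left out ...]
1.89e-01 2.11e+02 2.38e+02]
 [5.44e-01 3.70e-02 1.83e-01 2.11e+02 2.43e+02]
 [5.35e-01 3.50e-02 1.84e-01 2.12e+02 2.39e+02]
 [5.45e-01 3.30e-02 1.84e-01 2.12e+02 2.44e+02]
 [5.35e-01 1.00e-02 2.28e-01 2.13e+02 2.40e+02]
 [5.47e-01 3.00e-02 1.85e-01 2.13e+02 2.45e+02]
 [5.36e-01 9.00e-03 2.25e-01 2.14e+02 2.41e+02]
 [5.29e-01 2.70e-02 1.86e-01 2.15e+02 2.37e+02]
 [5.38e-01 7.00e-03 2.22e-01 2.15e+02 2.42e+02]
 [5.31e-01 2.60e-02 1.84e-01 2.16e+02 2.38e+02]
 [5.42e-01 2.30e-02 1.87e-01 2.16e+02 2.43e+02]
 [5.33e-01 2.30e-02 1.85e-01 2.17e+02 2.39e+02]
 [5.43e-01 2.10e-02 1.86e-01 2.17e+02 2.44e+02]
 [5.34e-01 1.00e-02 2.06e-01 2.18e+02 2.40e+02]
 [5.45e-01 1.80e-02 1.82e-01 2.19e+02 2.45e+02]]
```

Clearance is good: the fork edge is at y -0.028 and the rack beyond -0.115. The camera puts the rails at y 0.008 to 0.053, so the centre is 0.0305, matching the TCP. Descending into the hatch.

```bash
python3 -m jog '[[[0.7,-2.7,0,0,0,-0.2,0],[0,0,0,0,0,0,0],[0,0,-8,0,0,0,0],[0,0,-8,0,0,0,0],[0,0,-8,0,0,0,0],[0,0,-8,0,0,0,0],[0,0,-8,0,0,0,0],[0,0,-8,0,0,0,0],[0,0,0,0,0,0,0],[0,0,0,0,0,0,0]]]'; python3 -c "
from h import *
rep(83.6,(539,28.9,216.5))"
```

```text
time_s: 11.1
tcp_pos: [0.5387, 0.0287, 0.2731]
eef_rot: [-3.141, 0.001, 1.459]
force: [-0.7, 0.3, -1.3]
opening: 0.0171
t 11.1 tcp [538.7  28.7 273.1] rot corr deg [ 0.03 -0.04  0.02] F [-0.7  0.3 -1.3] T [-0.04 -0.01 -0.03] op 0.0171
shift mm [  0.3   0.2 -56.6]
```

```bash
python3 -m jog '[[[0,0,-8,0,0,0,0],[0,0,-8,0,0,0,0],[0,0,-8,0,0,0,0],[0,0,-8,0,0,0,0],[0,0,-8,0,0,0,0],[0,0,-8,0,0,0,0],[0,0,-5,0,0,0,0],[0,0,-2,0,0,0,0],[0,0,0,0,0,0,0],[0,0,0,0,0,0,0]]]'; python3 - <<'E'
from h import *
rep(83.6,(539,28.9,216.5))
for c in('top','side'):
    im,d=get_image(c);np.savez(f'{c}4.npz',im=im,d=d)
    r=(150,270,200,340)
    cv2.imwrite(f'pics/{c}4.png',cv2.resize(im[r[0]:r[1],r[2]:r[3],::-1],None,fx=5,fy=5,interpolation=cv2.INTER_CUBIC))
E
```

```text
time_s: 12.35
tcp_pos: [0.5388, 0.0287, 0.2145]
eef_rot: [3.142, 0.001, 1.459]
force: [-0.6, -0.4, -1.7]
opening: 0.0169
t 12.35 tcp [538.8  28.7 214.5] rot corr deg [ 0.03 -0.    0.02] F [-0.6 -0.4 -1.7] T [ 0.03 -0.03  0.04] op 0.0169
shift mm [0.2 0.2 2. ]
```

View pics/side4.png

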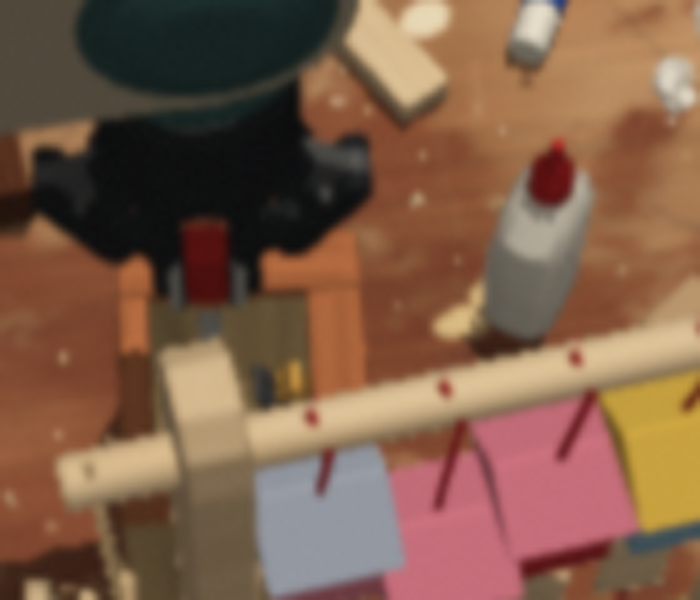

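View pics/top4.png

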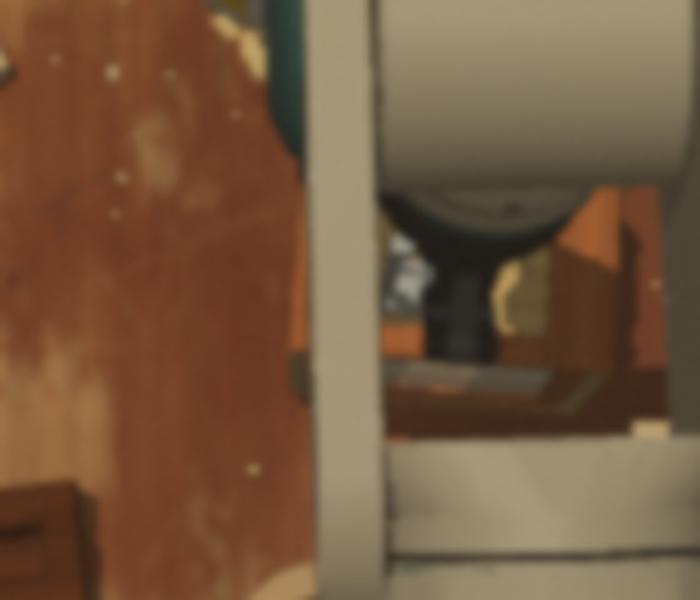

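The gauge is inside in front of the hook with no contact force, and the hook's bolt is visible at (290,380) in the side crop. Now +x along the strip, about 2 mm higher.

```bash
python3 -m jog '[[[0,0,3,0,0,0,0],[4,-0.4,0,0,0,0,0],[4,-0.4,0,0,0,0,0],[4,-0.4,0,0,0,0,0],[4,-0.4,0,0,0,0,0],[4,-0.4,0,0,0,0,0],[0,0,0,0,0,0,0],[0,0,0,0,0,0,0],[0,0,0,0,0,0,0],[0,0,0,0,0,0,0]]]'; python3 -c "
from h import *
rep(83.6,(571.3,25.2,217))"
```

```text
time_s: 13.7
tcp_pos: [0.5604, 0.0266, 0.2179]
eef_rot: [3.141, 0.001, 1.459]
force: [0.0, 0.3, -1.7]
opening: 0.0173
t 13.7 tcp [560.4  26.6 217.9] rot corr deg [0.03 0.02 0.03] F [ 0.   0.3 -1.7] T [ 0.    0.   -0.01] op 0.0173
shift mm [10.9 -1.4 -0.9]
```

```bash
python3 -m jog '[[[3,-0.4,0,0,0,0,0],[3,-0.4,0,0,0,0,0],[3,-0.3,0,0,0,0,0],[1,-0.1,0,0,0,0,0],[0,0,0,0,0,0,0],[0,0,0,0,0,0,0],[0,0,-2,0,0,0,0],[0,0,-2,0,0,0,0],[0,0,0,0,0,0,0],[0,0,0,0,0,0,0]]]'; python3 -c "
from h import *
rep(83.6,(571.3,25.2,217))"
```

```text
time_s: 14.95
tcp_pos: [0.571, 0.0253, 0.2135]
eef_rot: [3.141, 0.0, 1.459]
force: [0.3, -0.8, -1.7]
opening: 0.0173
t 14.95 tcp [571.   25.3 213.5] rot corr deg [0.03 0.01 0.02] F [ 0.3 -0.8 -1.7] T [-0.02  0.01  0.01] op 0.0173
shift mm [ 0.3 -0.1  3.5]
```

```bash
python3 -m jog '[[[0,0,-1.5,0,0,0,0],[0,0,-1.5,0,0,0,0],[0,0,-1.5,0,0,0,0],[0,0,-1.5,0,0,0,0],[0,0,-1.5,0,0,0,0],[0,0,-1.5,0,0,0,0],[0,0,0,0,0,0,0],[0,0,0,0,0,0,0],[0,0,0,0,0,0,0],[0,0,0,0,0,0,0]]]'; python3 -c "
from h import *
rep(83.6,(571.3,25.2,189.5))"
```

```text
time_s: 16.2
tcp_pos: [0.5716, 0.0253, 0.2083]
eef_rot: [3.136, 0.0, 1.459]
force: [-1.1, -0.3, 1.7]
opening: 0.0173
t 16.2 tcp [571.6  25.3 208.3] rot corr deg [0.04 0.3  0.03] F [-1.1 -0.3  1.7] T [0.01 0.4  0.03] op 0.0173
shift mm [ -0.3  -0.1 -18.8]
```

Contact with the bolt's ramp at bar height about 127 mm, as expected for h≈0. Pressing on in small steps.

```bash
python3 -m jog '[[[0,0,-1.5,0,0.3,0,0],[0,0,-1.5,0,0,0,0],[0,0,-1.5,0,0,0,0],[0,0,0,0,0,0,0],[0,0,0,0,0,0,0],[0,0,0,0,0,0,0],[0,0,0,0,0,0,0],[0,0,0,0,0,0,0],[0,0,0,0,0,0,0],[0,0,0,0,0,0,0]]]'; python3 -c "
from h import *
rep(83.6,(571.3,25.2,189.5))"
```

```text
time_s: 17.45
tcp_pos: [0.5733, 0.0251, 0.2082]
eef_rot: [3.134, 0.0, 1.459]
force: [-2.5, -0.4, 2.5]
opening: 0.0174
t 17.45 tcp [573.3  25.1 208.2] rot corr deg [0.07 0.43 0.03] F [-2.5 -0.4  2.5] T [-0.03  0.4   0.06] op 0.0174
shift mm [ -2.    0.1 -18.7]
```

```bash
python3 -m jog '[[[-2,0,1,0,0.4,0,0],[0,0,0,0,0,0,0],[0,0,0,0,0,0,0],[0,0,0,0,0,0,0],[0,0,0,0,0,0,0],[0,0,0,0,0,0,0],[0,0,-2,0,0,0,0],[0,0,-2,0,0,0,0],[0,0,-2,0,0,0,0],[0,0,-2,0,0,0,0]]]'; python3 -c "
from h import *
rep(83.6,(571.3,25.2,189.5))"
```

```text
time_s: 18.7
tcp_pos: [0.5737, 0.0248, 0.2079]
eef_rot: [3.129, 0.0, 1.458]
force: [-1.5, -0.6, 8.7]
opening: 0.017
t 18.7 tcp [573.7  24.8 207.9] rot corr deg [0.11 0.71 0.04] F [-1.5 -0.6  8.7] T [-0.03  0.46  0.01] op 0.017
shift mm [ -2.4   0.4 -18.4]
```

It stopped with 10 N and no travel, while x and tilt crept. I'll look before pressing further.

```bash
python3 - <<'E'
from h import *
rep(83.6)
for c,r in(('top',(150,270,240,340)),('side',(175,255,210,300))):
    im,d=get_image(c);np.savez(f'{c}5.npz',im=im,d=d)
    cv2.imwrite(f'pics/{c}5.png',cv2.resize(im[r[0]:r[1],r[2]:r[3],::-1],None,fx=7 if c=='side' else 5,fy=7 if c=='side' else 5,interpolation=cv2.INTER_CUBIC))
C=np.array([.5505,.0195]);yaw=np.deg2rad(-6.42);c_,s_=np.cos(yaw),np.sin(yaw)
d=np.load('side5.npz')['d']
for r in range(196,236,1):
    o=[]
    for k in range(238,270):
        if d[r,k]>0:
            X=back('side',r,k,d[r,k]);e=X[:2]-C;l=(np.array([e[0]*c_+e[1]*s_,-e[0]*s_+e[1]*c_,X[2]])*1000).round().astype(int)
            if l[2]>60 and abs(l[0])<40:o.append((k,*l.tolist()))
    print(r,*o)
E
```

```text
t 18.7 tcp [573.7  24.8 207.9] rot corr deg [0.11 0.71 0.04] F [-1.5 -0.6  8.7] T [-0.03  0.46  0.01] op 0.017
196 (238, -17, 1, 276) (239, -15, 7, 265) (240, -13, 7, 265) (241, -11, 8, 262) (242, -9, 8, 263) (243, -7, 8, 262) (244, -5, 9, 260) (245, -3, 8, 262) (246, -1, 10, 259) (247, 1, 1, 274) (248, 2, -9, 292) (249, 4, -9, 292) (250, 6, -8, 290) (251, 8, -9, 291) (252, 10, -8, 289) (253, 12, -9, 291) (255, 17, 15, 247) (256, 19, 17, 245) (257, 21, 14, 249) (258, 23, 16, 246) (259, 25, 13, 250) (260, 27, 17, 244) (261, 29, 15, 248) (262, 31, 17, 243) (263, 31, -9, 290) (264, 33, -9, 290) (265, 35, -8, 288) (266, 37, -8, 287) (267, 38, -10, 291)
197 (238, -17, 0, 275) (239, -15, 0, 273) (240, -13, 5, 264) (241, -11, 6, 262) (242, -9, 5, 264) (243, -7, 5, 264) (244, -5, 6, 263) (245, -3, 7, 261) (246, -1, 6, 262) (247, 0, -2, 275) (248, 2, -9, 287) (249, 4, -8, 286) (250, 6, -9, 289) (251, 8, -9, 288) (252, 10, -10, 289) (253, 12, -8, 286) (254, 15, 14, 246) (255, 17, 13, 248) (256, 19, 13, 247) (257, 20, 11, 251) (258, 23, 13, 246) (259, 25, 12, 248) (260, 26, 12, 249) (261, 29, 1
[... 18761 characters left out ...]
 429) (269, 30, -151, 428)
235 (238, -15, -167, 465) (239, -14, -167, 464) (240, -12, -168, 465) (241, -11, -167, 463) (242, -10, -168, 465) (243, -8, -167, 463) (244, -7, -167, 463) (245, -5, -167, 463) (246, -4, -167, 464) (247, -3, -167, 463) (248, -1, -167, 462) (249, 0, -151, 427) (250, 2, -152, 428) (251, 3, -152, 429) (252, 5, -153, 430) (253, 6, -152, 428) (254, 8, -152, 428) (255, 9, -152, 428) (256, 11, -152, 428) (257, 12, -152, 427) (258, 14, -152, 427) (259, 15, -153, 430) (260, 17, -152, 427) (261, 18, -153, 429) (262, 20, -153, 428) (263, 21, -153, 429) (264, 23, -152, 427) (265, 24, -152, 427) (266, 26, -153, 428) (267, 27, -153, 430) (268, 29, -153, 428) (269, 30, -152, 427)
```

View pics/side5.png

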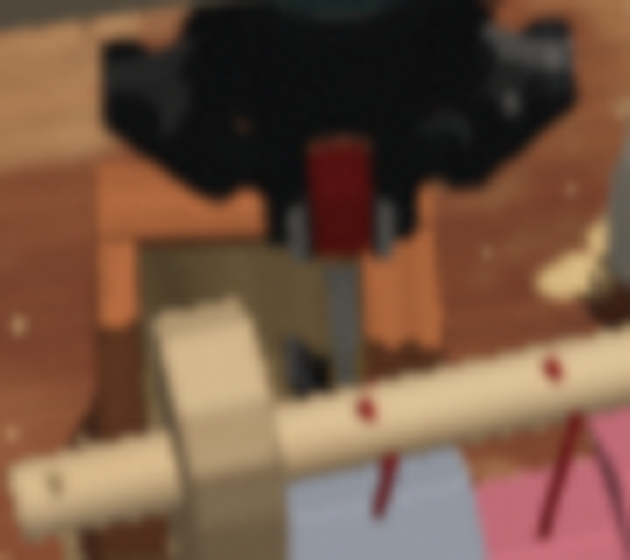

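View pics/top5.png

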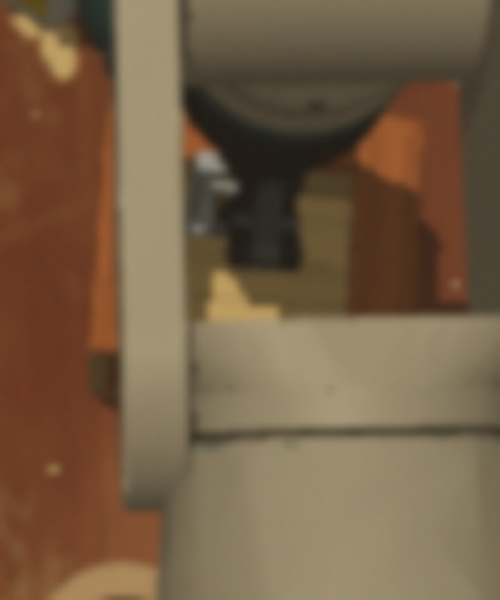

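The view shows the rail at cabinet x≈23, about 5 mm beyond the strip's origin, with the saddle visible at z≈106 and the bolt nudged back. So the bar is resting on the bolt's top edge (the force is nearly vertical) because the arm crept in +x. I'll lift 3 mm, go back in x and straighten, then press again.

```bash
python3 -m jog '[[[-1,0.2,3,0.1,0.7,0,0],[-3,0.4,0,0,0,0,0],[0,0,0,0,0,0,0],[0,0,0,0,0,0,0],[0,0,0,0,0,0,0],[0,0,0,0,0,0,0],[0,0,0,0,0,0,0],[0,0,0,0,0,0,0],[0,0,0,0,0,0,0],[0,0,0,0,0,0,0]]]'; python3 -c "
from h import *
rep(83.6,(569.8,25.2,210))"
```

```text
time_s: 20.05
tcp_pos: [0.5691, 0.0255, 0.2088]
eef_rot: [-3.139, 0.0, 1.458]
force: [0.3, -0.2, -0.7]
opening: 0.0168
t 20.05 tcp [569.1  25.5 208.8] rot corr deg [-0.01 -0.18  0.04] F [ 0.3 -0.2 -0.7] T [0.02 0.   0.03] op 0.0168
shift mm [ 0.7 -0.3  1.2]
```

```bash
python3 -m jog '[[[0.8,0,0,0,-0.2,0,0],[0,0,0,0,0,0,0],[0,0,-1.5,0,0,0,0],[0,0,-1.5,0,0,0,0],[0,0,-1.5,0,0,0,0],[0,0,-1.5,0,0,0,0],[0,0,-1.5,0,0,0,0],[0,0,-1.5,0,0,0,0],[0,0,-1.5,0,0,0,0],[0,0,-1.5,0,0,0,0]]]'; python3 -c "
from h import *
rep(83.6,(569.8,25.2,190))"
```

```text
time_s: 21.3
tcp_pos: [0.5696, 0.0256, 0.1972]
eef_rot: [3.141, -0.0, 1.459]
force: [-1.9, 0.7, 2.3]
opening: 0.0172
t 21.3 tcp [569.6  25.6 197.2] rot corr deg [-0.02  0.04  0.03] F [-1.9  0.7  2.3] T [ 0.05  0.5  -0.03] op 0.0172
shift mm [ 0.2 -0.4 -7.2]
```

It now slides down the ramp (bar at 115.7 mm, Fz +4 N over baseline). Slower from here.

```bash
python3 -m jog '[[[0,0,0,0,0,0,0],[0,0,0,0,0,0,0],[0,0,0,0,0,0,0],[0,0,0,0,0,0,0],[0,0,0,0,0,0,0],[0,0,-1.2,0,0,0,0],[0,0,-1.2,0,0,0,0],[0,0,-1.2,0,0,0,0],[0,0,-1.2,0,0,0,0],[0,0,-1.2,0,0,0,0]]]'; python3 -c "
from h import *
rep(83.6,(569.8,25.2,190))"
```

```text
time_s: 22.55
tcp_pos: [0.5691, 0.0257, 0.1898]
eef_rot: [-3.14, -0.0, 1.459]
force: [-2.3, 0.3, 1.6]
opening: 0.0173
t 22.55 tcp [569.1  25.7 189.8] rot corr deg [-0.02 -0.08  0.03] F [-2.3  0.3  1.6] T [ 0.03  0.6  -0.02] op 0.0173
shift mm [ 0.7 -0.5  0.2]
```

```bash
python3 -m jog '[[[0,0,-0.7,0,0,0,0],[0,0,-0.7,0,0,0,0],[0,0,-0.7,0,0,0,0],[0,0,-0.7,0,0,0,0],[0,0,-0.7,0,0,0,0],[0,0,-0.7,0,0,0,0],[0,0,-0.7,0,0,0,0],[0,0,-0.7,0,0,0,0],[0,0,-0.7,0,0,0,0],[0,0,-0.7,0,0,0,0]]]'; python3 -c "
from h import *
rep(83.6,(569.8,25.2,190))"
```

```text
time_s: 23.8
tcp_pos: [0.5691, 0.0257, 0.1886]
eef_rot: [3.139, -0.0, 1.459]
force: [-5.0, 0.0, 6.4]
opening: 0.0171
t 23.8 tcp [569.1  25.7 188.6] rot corr deg [-0.01  0.16  0.02] F [-5.   0.   6.4] T [0.08 1.18 0.05] op 0.0171
shift mm [ 0.7 -0.5  1.4]
```

Now on the saddle: 8 N above baseline with the bolt still pushing in x. Slightly larger steps.

```bash
python3 -m jog '[[[0,0,-0.8,0,0,0,0],[0,0,-0.8,0,0,0,0],[0,0,-0.9,0,0,0,0],[0,0,-0.9,0,0,0,0],[0,0,-0.9,0,0,0,0],[0,0,-1,0,0,0,0],[0,0,-1,0,0,0,0],[0,0,-1,0,0,0,0],[0,0,-1,0,0,0,0],[0,0,-1,0,0,0,0]]]'; python3 -c "
from h import *
rep(83.6,(569.8,25.2,190))"
```

```text
time_s: 25.05
tcp_pos: [0.5688, 0.0258, 0.1882]
eef_rot: [3.134, -0.001, 1.459]
force: [-5.0, 0.1, 7.6]
opening: 0.0174
t 25.05 tcp [568.8  25.8 188.2] rot corr deg [0.01 0.46 0.01] F [-5.   0.1  7.6] T [0.09 1.38 0.03] op 0.0174
shift mm [ 1.  -0.6  1.8]
```

```bash
python3 -m jog '[[[0,0,-1,0,0.1,0,0],[0,0,-1,0,0.1,0,0],[0,0,-1.1,0,0.1,0,0],[0,0,-1.1,0,0.1,0,0],[0,0,-1.2,0,0,0,0],[0,0,-1.2,0,0,0,0],[0,0,-1.3,0,0,0,0],[0,0,-1.3,0,0,0,0],[0,0,-1.4,0,0,0,0],[0,0,-1.4,0,0,0,0]]]'; python3 -c "
from h import *
rep(83.6,(569.8,25.2,190))"
```

```text
time_s: 26.3
tcp_pos: [0.5688, 0.0258, 0.1876]
eef_rot: [3.133, -0.0, 1.459]
force: [-6.1, -0.1, 9.3]
opening: 0.0175
t 26.3 tcp [568.8  25.8 187.6] rot corr deg [ 0.04  0.5  -0.01] F [-6.1 -0.1  9.3] T [0.08 1.62 0.05] op 0.0175
shift mm [ 1.  -0.6  2.4]
```

```bash
python3 -m jog '[[[0,0,-1.4,0,0.1,0,0],[0,0,-1.4,0,0.1,0,0],[0,0,-1.4,0,0.1,0,0],[0,0,-1.5,0,0.1,0,0],[0,0,-1.5,0,0,0,0],[0,0,-1.5,0,0,0,0],[0,0,-1.6,0,0,0,0],[0,0,-1.6,0,0,0,0],[0,0,-1.7,0,0,0,0],[0,0,-1.7,0,0,0,0]]]'; python3 -c "
from h import *
rep(83.6,(569.8,25.2,190))"
```

```text
time_s: 27.55
tcp_pos: [0.5686, 0.0258, 0.1872]
eef_rot: [3.13, 0.0, 1.46]
force: [-6.5, -0.1, 12.2]
opening: 0.0177
t 27.55 tcp [568.6  25.8 187.2] rot corr deg [ 0.08  0.64 -0.03] F [-6.5 -0.1 12.2] T [ 0.07  1.79 -0.04] op 0.0177
shift mm [ 1.2 -0.6  2.8]
```

```bash
python3 - <<'E'
from h import *
im,d=get_image('side');np.savez('side6.npz',im=im,d=d)
a=[np.load('side0.npz')['im'],im]
cv2.imwrite('pics/side6.png',np.hstack([cv2.resize(x[205:245,235:280,::-1],None,fx=8,fy=8,interpolation=cv2.INTER_CUBIC) for x in a]))
C=np.array([.5505,.0195]);yaw=np.deg2rad(-6.42);c_,s_=np.cos(yaw),np.sin(yaw)
for r in range(223,233):
    o=[]
    for k in range(250,262):
        X=back('side',r,k,d[r,k]);e=X[:2]-C;l=(np.array([e[0]*c_+e[1]*s_,-e[0]*s_+e[1]*c_,X[2]])*1000).round().astype(int)
        if 60<l[2]<170:o.append((k,*l.tolist()))
    print(r,*o)
E
```

```text
223 (251, 8, 19, 118) (254, 14, 0, 155) (255, 16, -1, 158) (256, 18, 0, 155) (257, 20, 1, 153) (258, 23, 16, 123) (259, 25, 16, 122)
224 (251, 8, 17, 117) (252, 10, 17, 117) (255, 16, -4, 159) (256, 18, -3, 157) (257, 20, -3, 156) (258, 23, 13, 124) (259, 25, 12, 124)
225 (251, 7, 13, 120) (252, 10, 15, 114) (253, 12, 17, 112) (255, 15, -7, 160) (256, 18, -6, 158) (257, 20, -6, 157) (258, 23, 10, 124) (259, 25, 10, 125) (260, 28, 16, 112) (261, 30, 15, 113)
226 (251, 7, 11, 119) (252, 10, 11, 119) (253, 12, 13, 114) (255, 15, -7, 156) (256, 18, -9, 159) (257, 20, -7, 155) (258, 23, 8, 124) (259, 25, 9, 122) (260, 27, 11, 116) (261, 30, 15, 108)
227 (251, 7, 9, 117) (252, 9, 9, 117) (253, 12, 12, 112) (254, 14, 18, 98) (255, 15, -10, 156) (256, 18, -10, 156) (257, 20, -10, 156) (258, 23, 5, 124) (259, 25, 6, 122) (260, 27, 11, 112) (261, 30, 10, 114)
228 (251, 7, 6, 118) (252, 9, 6, 118) (253, 12, 8, 114) (255, 15, -11, 155) (256, 17, -13, 157) (257, 20, -12, 157) (258, 22, -12, 155) (259, 25, 3, 124) (260, 27, 8, 113) (261, 30, 10, 108)
229 (251, 7, 5, 116) (252, 9, 5, 115) (253, 12, 6, 113) (254, 14, 7, 110) (255, 15, -16, 158) (256, 17, -15, 157) (257, 19, -15, 157) (258, 22, -13, 152) (259, 25, 5, 113) (260, 27, 6, 112) (261, 29, 6, 112)
230 (251, 7, 1, 118) (252, 9, 3, 114) (253, 11, 3, 114) (254, 14, 6, 107) (255, 15, -13, 149) (256, 17, -15, 151) (257, 19, -14, 150) (258, 23, 4, 111) (259, 25, 3, 112) (260, 27, 3, 112) (261, 29, 3, 112)
231 (252, 9, 1, 114) (253, 11, 4, 108) (254, 14, 2, 111) (255, 15, -14, 146) (256, 17, -15, 147) (257, 19, -14, 144)
232 (252, 9, 4, 102) (253, 11, 2, 106)
```

View pics/side6.png

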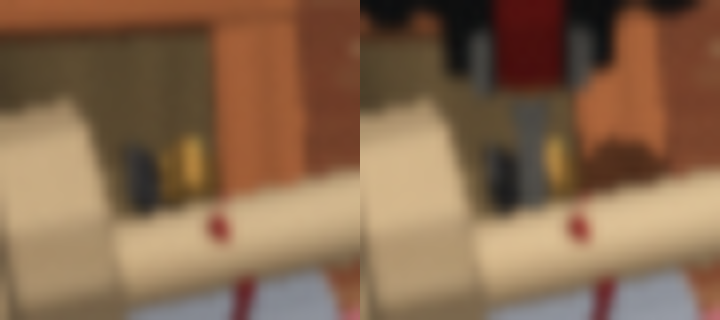

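The bolt's brass top is back at its original place (x 23–25, z≈123 with the step at x 27, as before pressing), so it has snapped out; the remaining Fx is saddle friction. I'll let the push relax and confirm that the height stays.

```bash
python3 -m jog '[[[0,0,0,0,0,0,0],[0,0,0,0,0,0,0],[0,0,0,0,0,0,0],[0,0,0,0,0,0,0],[0,0,0,0,0,0,0],[0,0,0,0,0,0,0],[0,0,0,0,0,0,0],[0,0,0,0,0,0,0],[0,0,0,0,0,0,0],[0,0,0,0,0,0,0]]]'; python3 -c "
from h import *
rep(83.6,(569.8,25.2,190))"
```

```text
time_s: 28.85
tcp_pos: [0.5686, 0.0258, 0.1893]
eef_rot: [3.129, 0.0, 1.46]
force: [-3.1, -0.3, 3.0]
opening: 0.0172
t 28.85 tcp [568.6  25.8 189.3] rot corr deg [ 0.09  0.73 -0.03] F [-3.1 -0.3  3. ] T [-0.    0.83 -0.02] op 0.0172
shift mm [ 1.2 -0.6  0.7]
```

```bash
python3 -m jog '[[[0,0,0,0,0,0,0],[0,0,0,0,0,0,0],[0,0,0,0,0,0,0],[0,0,0,0,0,0,0],[0,0,0,0,0,0,0],[0,0,0,0,0,0,0],[0,0,0,0,0,0,0],[0,0,0,0,0,0,0],[0,0,0,0,0,0,0],[0,0,0,0,0,0,0]]]'; python3 - <<'E'
from h import *
rep(83.6,(569.8,25.2,190))
im,d=get_image('side');np.savez('side7.npz',im=im,d=d)
C=np.array([.5505,.0195]);yaw=np.deg2rad(-6.42);c_,s_=np.cos(yaw),np.sin(yaw)
for r in range(223,231):
    o=[]
    for k in range(257,262):
        X=back('side',r,k,d[r,k]);e=X[:2]-C;l=(np.array([e[0]*c_+e[1]*s_,-e[0]*s_+e[1]*c_,X[2]])*1000).round().astype(int)
        if 60<l[2]<140:o.append((k,*l.tolist()))
    print(r,*o)
E
```

```text
time_s: 30.1
tcp_pos: [0.5686, 0.0258, 0.1892]
eef_rot: [3.129, 0.0, 1.46]
force: [-2.7, -0.0, 4.2]
opening: 0.0172
t 30.1 tcp [568.6  25.8 189.2] rot corr deg [ 0.08  0.73 -0.03] F [-2.7 -0.   4.2] T [0.03 0.91 0.01] op 0.0172
shift mm [ 1.2 -0.6  0.8]
223 (258, 23, 16, 123) (259, 25, 16, 122)
224 (258, 23, 14, 121) (259, 25, 13, 122)
225 (258, 23, 10, 125) (259, 25, 10, 124) (260, 28, 16, 112) (261, 30, 17, 110)
226 (258, 23, 7, 124) (259, 25, 10, 120) (260, 27, 11, 116) (261, 30, 14, 110)
227 (259, 25, 6, 121) (260, 27, 9, 115) (261, 30, 11, 112)
228 (259, 25, 4, 122) (260, 27, 7, 115) (261, 30, 9, 111)
229 (259, 25, 6, 111) (260, 27, 5, 113) (261, 29, 4, 114)
230 (258, 23, 3, 114) (259, 25, 3, 113) (260, 27, 4, 111) (261, 29, 3, 113)
```

Height holds and the bolt stays out. Opening the gripper.

```bash
python3 -m jog '[[[0,0,0,0,0,0,0.4],[0,0,0,0,0,0,0.4],[0,0,0,0,0,0,0.4],[0,0,0,0,0,0,0.6],[0,0,0,0,0,0,0.6],[0,0,0,0,0,0,0.6],[0,0,0,0,0,0,0.6],[0,0,0,0,0,0,0.6],[0,0,0,0,0,0,0.6],[0,0,0,0,0,0,0.6]]]'; python3 - <<'E'
from h import *
rep(83.6)
im,d=get_image('side');np.savez('side8.npz',im=im,d=d)
cv2.imwrite('pics/side8.png',cv2.resize(im[165:245,205:305,::-1],None,fx=7,fy=7,interpolation=cv2.INTER_CUBIC))
E
```

```text
time_s: 31.4
tcp_pos: [0.5695, 0.0257, 0.1879]
eef_rot: [3.127, 0.0, 1.459]
force: [0.7, -0.5, -0.1]
opening: 0.0515
t 31.4 tcp [569.5  25.7 187.9] rot corr deg [ 0.1   0.84 -0.02] F [ 0.7 -0.5 -0.1] T [-0.02 -0.04  0.01] op 0.0515
```

View pics/side8.png

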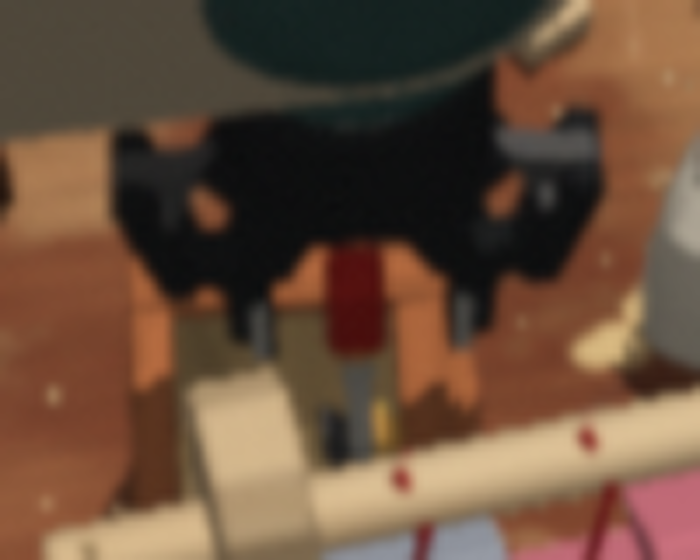

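Released and standing upright (handle at (357,300)) with both fingers clear at (260,330) and (462,320). Retreating straight up.

```bash
python3 -m jog '[[[0,0,0,0,0,0,0.9],[0,0,0,0,0,0,0.9],[0,0,4,0,0.3,0,0.9],[0,0,8,0,0.3,0,0.9],[0,0,10,0,0,0,0.9],[0,0,12,0,0,0,0.9],[0,0,12,0,0,0,0.9],[0,0,20,0,0,0,0.9],[0,0,25,0,0,0,0.9],[0,0,25,0,0,0,0.9]]]'; python3 - <<'E'
from h import *
rep(83.6)
E
```

```text
time_s: 32.7
tcp_pos: [0.569, 0.0257, 0.3104]
eef_rot: [3.139, 0.001, 1.459]
force: [-0.1, -0.6, -0.1]
opening: 0.0765
t 32.7 tcp [569.   25.7 310.4] rot corr deg [ 0.1   0.16 -0.02] F [-0.1 -0.6 -0.1] T [ 0.02 -0.03  0.01] op 0.0765
```

Now back away to (0.43, 0.2) so that both cameras can see.

```bash
python3 -m jog '[[[0,0,30,0,0,0,0.9],[-10,10,25,0,0,0,0.9],[-20,25,8,0,0,0,0.9],[-20,25,8,0,0,0,0.9],[-20,30,8,0,0,0,0.9],[-20,30,5,0,0,0,0.9],[-20,30,5,0,0,0,0.9],[-20,30,5,0,0,0,0.9],[0,20,0,0,0,0,0.9],[0,0,0,0,0,0,0.9]]]'; python3 - <<'E'
from h import *
rep(83.6)
for c in('top','side'):
    im,d=get_image(c);np.savez(f'{c}9.npz',im=im,d=d)
T=np.load('top9.npz');S=np.load('side9.npz')
z=lambda i,r:cv2.resize(i[r[0]:r[1],r[2]:r[3],::-1],(400,400),interpolation=cv2.INTER_CUBIC)
cv2.imwrite('pics/nine.png',np.hstack([z(T['im'],(150,250,240,340)),z(S['im'],(160,240,220,300))]))
cv2.imwrite('pics/top9.png',T['im'][:,:,::-1])
rr,cc=np.mgrid[:384,:512]
for n,D in(('top',T),('side',S)):
    im=D['im'].astype(int)
    m=(im[:,:,0]>80)&(im[:,:,1]<50)&(rr>160)&(rr<225)&(cc>240)&(cc<300)
    P=np.array([back(n,r,c,D['d'][r,c]) for r,c in zip(rr[m],cc[m])])
    P=P[(P[:,2]>.17)&(P[:,2]<.26)];print(n,len(P),P.mean(0).round(4),P.max(0).round(4),P.min(0).round(4))
    q=P[P[:,2]>np.percentile(P[:,2],90)-.006];print(' top face',q.mean(0).round(4))
E
```

```text
time_s: 33.95
tcp_pos: [0.4328, 0.2304, 0.4187]
eef_rot: [3.126, -0.003, 1.458]
force: [0.2, -0.1, -0.7]
opening: 0.0766
t 33.95 tcp [432.8 230.4 418.7] rot corr deg [-0.08  0.89  0.04] F [ 0.2 -0.1 -0.7] T [ 0.03 -0.03 -0.01] op 0.0766
top 78 [0.5646 0.0257 0.2268] [0.5745 0.0331 0.2338] [0.5576 0.0173 0.1909]
 top face [0.5654 0.025  0.2294]
side 57 [0.5679 0.0243 0.2286] [0.5765 0.0328 0.2342] [0.5585 0.017  0.2244]
 top face [0.5678 0.0242 0.2287]
```

View pics/nine.png

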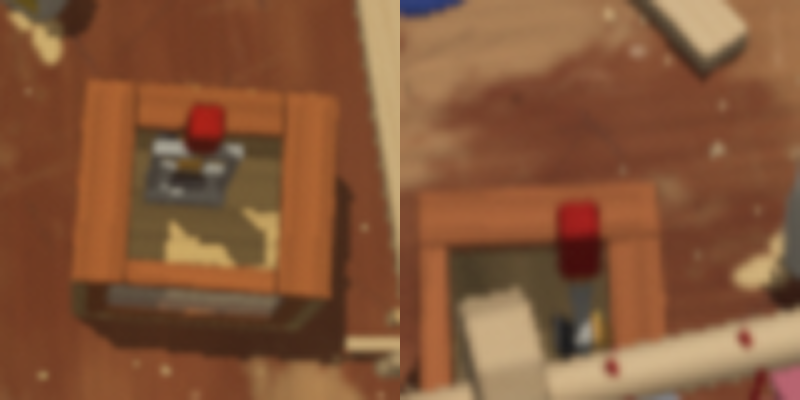

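View pics/top9.png

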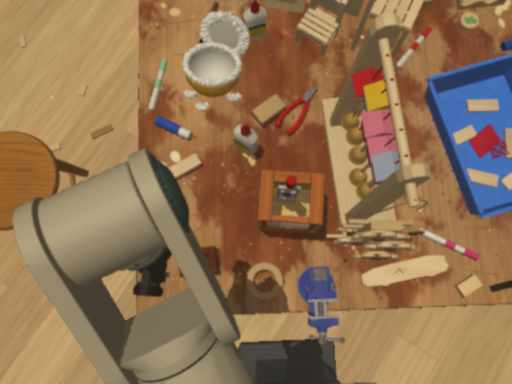

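```bash
python3 - <<'E'
from h import *
z=lambda i:cv2.resize(i[205:240,245:280,::-1],(390,390),interpolation=cv2.INTER_CUBIC)
t=lambda i:cv2.resize(i[178:202,272:302,::-1],(390,312),interpolation=cv2.INTER_CUBIC)
S=[np.load(f'side{k}.npz') for k in('0','9')];T=[np.load(f'top{k}.npz') for k in('0','9')]
cv2.imwrite('pics/cmpS.png',np.hstack([z(a['im']) for a in S]))
cv2.imwrite('pics/cmpT.png',np.hstack([t(a['im']) for a in T]))
C=np.array([.5505,.0195]);yaw=np.deg2rad(-6.42);c_,s_=np.cos(yaw),np.sin(yaw)
def L(n,D,r,k):
    X=back(n,r,k,D['d'][r,k]);e=X[:2]-C;return (np.array([e[0]*c_+e[1]*s_,-e[0]*s_+e[1]*c_,X[2]])*1000).round().astype(int).tolist()
for nm,D in zip('09',S):
    for r in(223,224,225,226,227,228):print('S'+nm,r,[(k,L('side',D,r,k)) for k in range(254,263)])
for nm,D in zip('09',T):
    for r in range(184,195):print('T'+nm,r,[L('top',D,r,k) for k in (286,288,289)])
E
```

```text
S0 223 [(254, [16, 61, 30]), (255, [18, 62, 29]), (256, [21, 61, 29]), (257, [21, 15, 124]), (258, [23, 14, 126]), (259, [25, 14, 127]), (260, [31, 62, 26]), (261, [33, 61, 28]), (262, [31, 3, 148])]
S0 224 [(254, [16, 63, 20]), (255, [18, 62, 23]), (256, [19, 14, 121]), (257, [21, 12, 125]), (258, [23, 14, 122]), (259, [25, 14, 120]), (260, [31, 63, 18]), (261, [33, 61, 23]), (262, [31, 3, 144])]
S0 225 [(254, [16, 61, 19]), (255, [16, 14, 116]), (256, [19, 14, 117]), (257, [21, 11, 123]), (258, [23, 10, 123]), (259, [25, 10, 123]), (260, [28, 17, 109]), (261, [30, 13, 116]), (262, [31, -2, 148])]
S0 226 [(254, [16, 62, 11]), (255, [16, 13, 114]), (256, [18, 9, 121]), (257, [21, 10, 120]), (258, [23, 9, 122]), (259, [25, 9, 122]), (260, [27, 12, 115]), (261, [30, 12, 115]), (262, [31, -3, 145])]
S0 227 [(254, [14, 18, 98]), (255, [16, 10, 115]), (256, [18, 6, 122]), (257, [21, 7, 121]), (258, [23, 6, 121]), (259, [25, 6, 122]), (260, [28, 12, 110]), (261, [30, 10, 112]), (262, [31, -6, 147])]
S0 228 [(254, [14, 10, 109]), (255, [16, 8, 115]), (256, [18, 7, 116]), (257, [20, 4, 122])
[... 1752 characters left out ...]
, 10, 104], [16, 6, 110], [14, 4, 117]]
T0 193 [[13, 10, 110], [14, 6, 108], [14, 4, 110]]
T0 194 [[9, 10, 117], [10, 6, 115], [10, 4, 115]]
T9 184 [[14, 15, 194], [7, 13, 225], [7, 11, 227]]
T9 185 [[11, 15, 198], [7, 12, 217], [7, 10, 218]]
T9 186 [[18, 13, 159], [7, 12, 207], [7, 10, 210]]
T9 187 [[16, 13, 158], [7, 11, 198], [8, 9, 198]]
T9 188 [[14, 13, 159], [13, 9, 165], [12, 7, 168]]
T9 189 [[20, 11, 121], [20, 7, 120], [20, 5, 122]]
T9 190 [[19, 11, 113], [18, 7, 120], [18, 5, 120]]
T9 191 [[16, 11, 116], [17, 6, 113], [17, 4, 117]]
T9 192 [[16, 10, 108], [15, 6, 113], [15, 4, 114]]
T9 193 [[13, 10, 110], [13, 6, 110], [14, 4, 108]]
T9 194 [[10, 10, 116], [10, 6, 117], [10, 4, 115]]
```

View pics/cmpS.png

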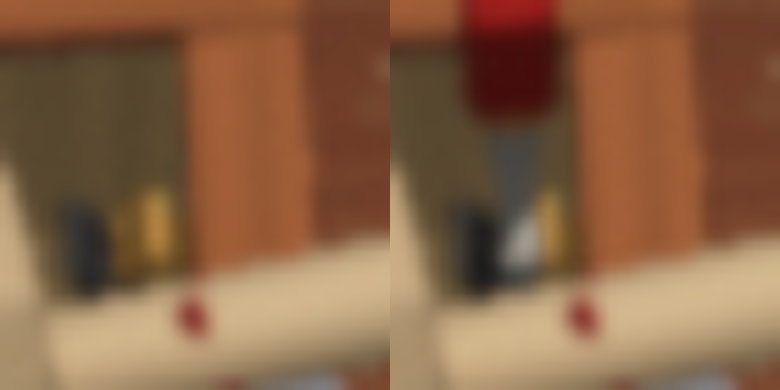

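View pics/cmpT.png

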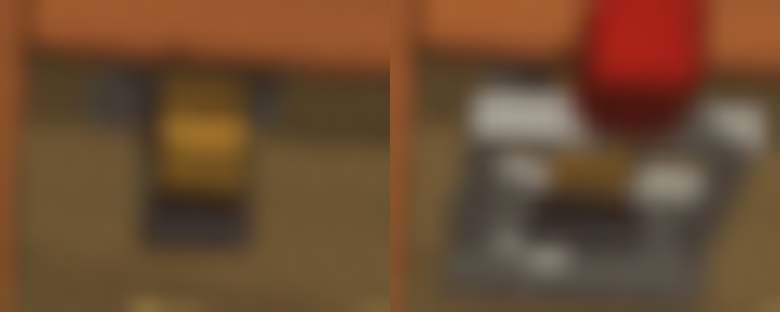

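Both views confirm the lock: the brass ramp is at exactly its free position, and the steel cross bar passes underneath it, visible on either side. The gauge stands upright, the robot is clear, and bottle, tape and offcut are where they were. Handing in.

```bash
python3 -c "
from bench import hand_in
print(hand_in())"
```

```text
the job is handed in; nothing more can be done
None
```

The gauge hangs on the hook and, going by the last pictures, is locked under the bolt. I handed the job in at about 34 s of the 53 s; no verdict is reported.

**What I did:** I lifted the gauge out of its stand and lowered it through the hatch. The loop went over the hook, and I pressed down in small steps to about 14 N above the resting reading. I then let the push relax, opened the gripper without lifting and backed away.

**What went wrong on the way:** The first press stalled at about 10 N. The arm had crept about 5 mm too far in x, so the bar sat on top of the bolt. I raised it about 1 mm, which cleared the contact, moved it back in x and pressed again. It then slid down the ramp.

**Last checks that agreed:**
- **Bolt:** both cameras show it at its original, fully-out position, with the cross bar passing beneath it.
- **Gauge:** the handle top is about 0.229 m high, which puts the bar about 107 mm above the bench. It leans roughly 2° at most.
- **Robot:** the arm stands clear, with force readings back to about zero.
- **Loose items:** the glue bottle and tape roll look unmoved in the last top picture, as does the part of the offcut not hidden behind the arm. I did not measure them.

**What was less clear:** I did not feel a distinct snap in the force readings, because friction on the rubber saddle hid it. The lock is confirmed by the pictures and not by feel. The saddle's travel was not measured directly.

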